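# Change over the tea caddies on the tasting bench

## Robot

A 7-joint arm with a two-finger parallel gripper is mounted at the origin on the work surface. World frame = base frame: x ahead of the robot, y to its left, z up, the work surface at z = 0. Lengths are in m, angles in degrees, forces in N, time in s.
With the tool pointing down it reaches from about 0.425 to 1.025 m from the base axis. Payload 3.6 kg.
Tool frame: the origin (TCP) lies midway between the tips of the shut fingers; the grasp point (between the pads) lies 19 mm behind it; z points along the fingers, y is the line along which they close (so a half turn about z gives the same grasp; the last joint's range is limited). The gripper opens to 85 mm and grips with 20 to 120 N. Pads are 22 mm wide; open, the fingers measure 114 mm over their backs; the gripper's body (76 mm by 85 mm) begins 54 mm behind the grasp point. The pads swing forward as they close: fully open they stand 13 mm farther back than shut.
Start: joints at [-77.263, 33.873, 2.773, 92.16, -1.908, 54.013, -1.931], TCP at [0.225, 0.689, 0.231] pointing down, gripper open.
Joint ranges: [-153.93, 153.93], [-27.13, 128.08], [-72.61, 78.16], [10.71, 143.7], [-87.88, 267.88], [4.46, 118.87], [-176.78, 176.78]. Speed limits (degrees/s): [147.25, 147.25, 180, 180, 180, 180, 180].

## Interface

Orientations are given as a 3x3 rotation matrix whose columns are the frame's x, y, z axes.
In Python, from bench import sensors, optics, order gives the robot as it stands.
- The arm moves only by the tool step_arm, never from a script. Its argument "plan" is a list of rows, each an object of numbers: "rx", "ry", "rz": the turn, a rotation vector about the tool's x, y, z in rad; "x", "y", "z": the shift along the tool's x, y, z in cm; "grip": the opening, from -1 (shut) to 1 (fully open), so that 0 is half open. In form: [{"rx": .., "ry": .., "rz": .., "x": .., "y": .., "z": .., "grip": ..}, ...]. A call has 1 to 12 rows; each row shifts and turns the commanded pose from where the row before left it, along the tool's axes as they then stand; what a row does not reach is not made up. A row lasts 1/12 s, in which the tool goes at most 41.7 mm and 7.16 degrees, less where a joint would pass 70% of its speed; a pose out of reach is approached as far as the arm can. A call is refused whole if a number of a shift passes 4.17 or a number of a turn 0.125, either way. A call with a gripper value outside its range is refused whole. The fingers move at their own pace and stop on an object; "grip_force" is the grip in N (left out, the last holds). Time passes only in rows, so rows that do not move let the fingers close. It gives the time, the measured TCP pose, the force, the opening and the grip force at its end, in the units of the state.
- sensors.get_obs(): the state, without advancing time (a new reading comes with each control period).
- optics.capture(name): name is "scene" or "top"; returns a dict with "frame" (384x512x3 uint8, red, green, blue), "fx", "fy", "cx", "cy" (pixels), "dist_coeffs" ([k1, k2, p1, p2, k3] as OpenCV has them; the pictures are not rectified), "camera_from_world" (4x4, takes a point from world to camera coordinates). Camera axes: x right, y up, looking along -z (the intrinsics and any distortion apply to the point x, -y, -z); pixel columns grow to the right and rows downward; lengths in m; the calibration is good to about 2 mm. A picture is of the moment at which its call begins. There is no depth.
- order.job_done(): hands the job in; it is judged then, once.
Trained networks look in a picture, given as the dict that the camera call returned (one of the last four; its "shot" number tells which), for a name from the list of things; names that differ only in an ending like _2 or _b are one class to them, and where a whole thing is asked for, a point or a joint stands for the part that bears it (a point fixed in the world has none). Each returns a list of dicts, best first, with "p" (0 to 1); they miss things now and then, are a little off and sometimes report something else, mostly with a low value. They report only what shows in the picture. A call takes as long as a camera call. They do not tell look-alikes from the thing itself.
- optics.trace(query, picture): "mask" (384x512 bool, what is visible of it) and "bbox" ([left, top, right, bottom] in pixels, round what is visible of it).
- optics.landmark_of(query, picture): "location" ([column, row] in pixels: a listed point, or the origin of a listed thing).
The state is a dict: "time_s": time; "joints": joint angles; "qd": joint speeds; "joint_efforts": joint torques, N m; "tool_pos": TCP position; "tcp_rot": TCP orientation; "contact_force": force on the tool from outside, world axes, zero at the start; "wrist_torque": the same for the moment, N m; "finger_gap": finger opening in m; "grasp_force": force on a finger pad.
Only numpy, scipy, OpenCV 4.12 (cv2) and the standard library are available. Lean on these libraries where they do the work, as an engineer would, in place of code of your own. Each camera call takes 0.05 s, during which the arm holds its last target. There are 200 camera calls.

## Task

Change over the tea samples on the tasting bench: push the white caddy's open lid forward from behind so that it drops shut, and flip the yellow caddy's lid up by its thumb lip and right over, until it leans back open by its own weight. Do it with light fingertip pushes, without flinging the lids: grip nothing, do not lift, tip or shove the caddies, leave the green caddy shut and everything else where it stands.

Things in the scene. Friction and masses are not known exactly. Their poses are not given: they have to be found in the camera images.
- caddy_yellow: the YELLOW painted caddy, the one to open; its lid starts shut. Loose tinplate box 84 mm (x) by 92 mm (y) by 104 mm high, about 0.75 kg. Origin: centre of underside. +x from the front (label, thumb lip) to the back (hinge), z up. The lid is 92 by 98 mm outside, its top 112 mm above the bench when shut, with a lip 22 mm out in front.
- lid_yellow (a joint): angle of the yellow caddy's lid about its hinge: 0 shut (lying flat on the rim), 1.92 fully open against its stop, leaning back 20 degrees past upright. The hinge runs along the caddy's y through point hinge_yellow. The lid weighs about 90 g and swings almost freely with a little damping: let go below about 1.35 it falls shut, above about 1.5 it falls back to the stop and stays. About 0.5 N upward at the lip raises it.
- lip_yellow (a point): middle of the front edge of the yellow lid's steel thumb lip, on the underside; moves with the lid. Flat flange 60 mm wide, 3 mm thick, rolled edge, sticking out 22 mm. Shut: underside 94 mm above the bench, free below and in front, 115 mm in front of the hinge axis and 3 mm below it, the caddy's front wall 27 mm behind this edge. Lid upright: topmost, 212 mm up.
- hinge_yellow (a point): middle of the hinge axis of the yellow caddy: 46 mm behind the caddy's centre, 97 mm above its underside; axes as the caddy's
- caddy_white: the WHITE painted caddy, the one to shut; its lid starts fully open, leaning back. Same size, axes and lid as the yellow caddy.
- lid_white (a joint): angle of the white caddy's lid about its hinge: 0 shut (lying flat on the rim), 1.92 fully open against its stop, leaning back 20 degrees past upright. Behaves like the yellow lid.
- lip_white (a point): middle of the front edge of the white lid's steel thumb lip, on the underside; moves with the lid. Same shape as on the yellow lid. With the lid fully open (1.92) it is the highest part, about 205 mm above the bench and 37 mm behind the hinge axis; the lid's flat outer face, 14 mm off the hinge axis, then looks backwards and down.
- hinge_white (a point): middle of the hinge axis of the white caddy: 46 mm behind the caddy's centre, 97 mm above its underside; axes as the caddy's
- caddy_green: the GREEN painted caddy; its lid is shut and must stay shut (bystander). Same size, axes and lid as the yellow caddy.
- lid_green (a joint): angle of the green caddy's lid about its hinge: 0 shut (lying flat on the rim), 1.92 fully open against its stop, leaning back 20 degrees past upright. Behaves like the yellow lid.
- lip_green (a point): middle of the front edge of the green lid's steel thumb lip, on the underside; moves with the lid. Same shape as on the yellow lid. 
- hinge_green (a point): middle of the hinge axis of the green caddy: 46 mm behind the caddy's centre, 97 mm above its underside; axes as the caddy's
- mug: white lidded brewing mug, 66 mm across, 88 mm high, handle to its +y; origin at centre of underside; bystander
- bowl_left: white tasting bowl, 96 mm across the rim, 52 mm high; origin at centre of underside; bystander, behind on the left
- bowl_right: white tasting bowl, 96 mm across the rim, 52 mm high; origin at centre of underside; bystander, behind on the right
- timer: orange brewing timer, 30 by 64 by 62 mm high, standing upright; origin at centre of underside; bystander
- tray: open yellow sample tray, 110 by 76 by 36 mm high; origin at centre of underside; bystander
- spoon: steel tasting spoon, 190 mm long, lying flat; origin about mid-length; bystander
Things that resemble listed ones, but are neither listed nor needed, are in the scene too. Of the things shaped like the caddy_yellow, the yellow one is meant.

How it is judged:
By the outcome, as a careful person would: the job done as asked, in the order asked, and still so for the second after the job is handed in, with the robot touching nothing.
It also fails if it takes over 56 s, if anything falls off the work surface, if the arm or the gripper's body presses on something with over 40 N, if the wrist force passes 120 N, or if a joint passes its speed limit or range.

## Working session

There is one attempt and no reset: what is moved stays moved. The work goes in short steps, Python scripts to look and compute and a tool call to move; the robot and the scene stay as the last step left them, time stands still between calls to the robot, and variables do not carry over. Pictures are saved under pics/ and viewed, at most 10 in all, crops included, and the job is handed in when it is done.

Besides the shell and the picture viewer there is one more tool, called after ">>>" as a command line: name --argument value ..., lists and objects as JSON in quotes. step_arm: Moves the arm, as the interface text tells. Its arguments: {"type":"object","properties":{"plan":{"type":"array"},"grip_force":{"type":"number"}},"required":["plan"]}

```bash
mkdir -p pics; ls
cat > h.py <<'E'
import numpy as np, cv2
from bench import sensors, optics, order
def KD(p): return np.array([[p['fx'],0,p['cx']],[0,p['fy'],p['cy']],[0,0,1.]]), np.array(p['dist_coeffs'],float)
F=np.diag([1.,-1,-1])
def proj(p,X):
    K,D=KD(p);T=np.array(p['camera_from_world']);R=F@T[:3,:3];t=F@T[:3,3]
    return cv2.projectPoints(np.atleast_2d(np.array(X,float)),cv2.Rodrigues(R)[0],t,K,D)[0][:,0]
def ray(p,uv):
    K,D=KD(p);T=np.array(p['camera_from_world']);R=F@T[:3,:3];t=F@T[:3,3]
    n=cv2.undistortPoints(np.array([[uv]],float),K,D)[0,0]
    return -R.T@t, R.T@np.array([n[0],n[1],1])
def at_z(p,uv,z):
    o,d=ray(p,uv); return o+d*(z-o[2])/d[2]
def tri(rs):
    A=0;b=0
    for o,d in rs:
        d=d/np.linalg.norm(d);P=np.eye(3)-np.outer(d,d);A=A+P;b=b+P@o
    return np.linalg.solve(A,b)
E
python3 - <<'E'
from h import *
np.set_printoptions(precision=3,suppress=True)
a=optics.capture('scene');b=optics.capture('top')
for n,p in(('scene',a),('top',b)):
    cv2.imwrite(f'pics/{n}0.png',cv2.resize(p['frame'][:,:,::-1],(800,600),interpolation=cv2.INTER_CUBIC))
    print(n,'cam',ray(p,(256,192)))
    for q in['caddy_yellow','hinge_yellow','lip_yellow','caddy_white','hinge_white','lip_white','caddy_green','mug','timer','tray','bowl_left','bowl_right','spoon']:
        print(q,[(np.round(r['location']).tolist(),round(r['p'],2)) for r in optics.landmark_of(q,p)][:5])
o=sensors.get_obs();print(o)
E
```

```text
pics
scene cam (array([1.136, 0.234, 0.896]), array([-0.604, -0.209, -0.769]))
caddy_yellow [([250.0, 227.0], 0.86), ([382.0, 297.0], 0.83), ([113.0, 224.0], 0.57)]
hinge_yellow [([243.0, 223.0], 0.88), ([376.0, 265.0], 0.88), ([95.0, 198.0], 0.59), ([350.0, 205.0], 0.43)]
lip_yellow [([406.0, 302.0], 0.84), ([255.0, 193.0], 0.82), ([123.0, 215.0], 0.62), ([250.0, 229.0], 0.44)]
caddy_white [([341.0, 225.0], 0.62)]
hinge_white [([249.0, 230.0], 0.48)]
lip_white [([351.0, 206.0], 0.66)]
caddy_green [([173.0, 197.0], 0.67), ([289.0, 283.0], 0.35)]
mug [([350.0, 204.0], 0.69), ([222.0, 173.0], 0.65), ([177.0, 197.0], 0.49)]
timer [([296.0, 199.0], 0.91)]
tray [([364.0, 190.0], 0.88)]
bowl_left [([289.0, 282.0], 0.66)]
bowl_right [([180.0, 243.0], 0.61)]
spoon [([191.0, 143.0], 0.59)]
top cam (array([ 0.372, -0.003,  1.253]), array([ 0.073,  0.016, -0.997]))
caddy_yellow [([141.0, 129.0], 0.95), ([377.0, 129.0], 0.79), ([257.0, 157.0], 0.74)]
hinge_yellow [([140.0, 129.0], 0.82), ([400.0, 125.0], 0.71), ([257.0, 140.0], 0.57)]
lip_yellow [([121.0, 105.0], 0.95), ([253.0, 175.0], 0.66), (
[... 273 characters left out ...]
)]
tray [([160.0, 235.0], 0.66)]
bowl_left [([210.0, 119.0], 0.83)]
bowl_right [([310.0, 127.0], 0.86)]
spoon [([355.0, 250.0], 0.67)]
{'time_s': 1.4, 'joints': array([-77.263,  33.876,   2.772,  92.161,  -1.908,  54.013,  -1.93 ]), 'qd': array([ 0.069, -0.102,  0.045,  0.113, -0.046, -0.03 , -0.119]), 'joint_efforts': array([ -0.   , -54.863,   1.546, -19.852,   0.009,   0.002,   0.   ]), 'tool_pos': array([0.225, 0.689, 0.231]), 'tcp_rot': array([[-0.951,  0.311, -0.   ],
       [ 0.311,  0.951, -0.   ],
       [-0.   , -0.   , -1.   ]]), 'contact_force': array([ 0.131, -0.536,  0.484]), 'wrist_torque': array([-0.021,  0.019,  0.046]), 'grasp_force': 0.0, 'finger_gap': 0.08590842287202749}
```

View pics/scene0.png

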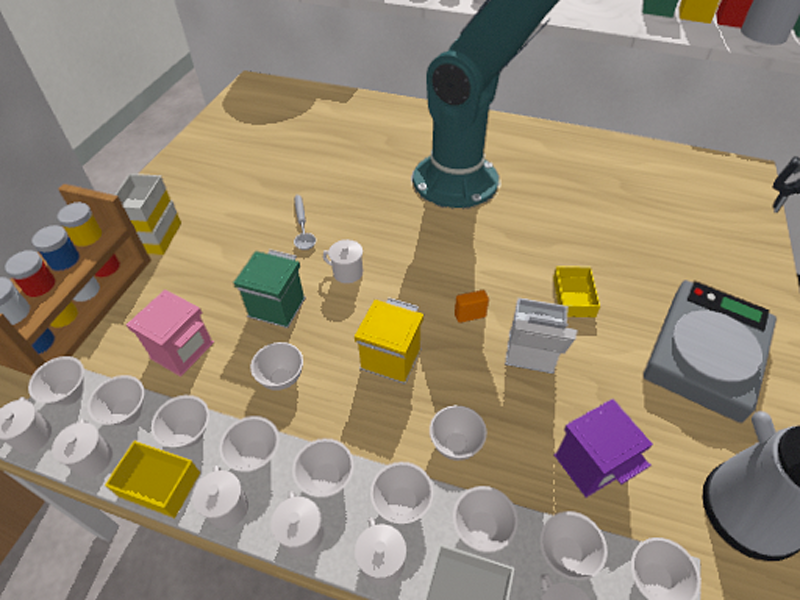

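View pics/top0.png

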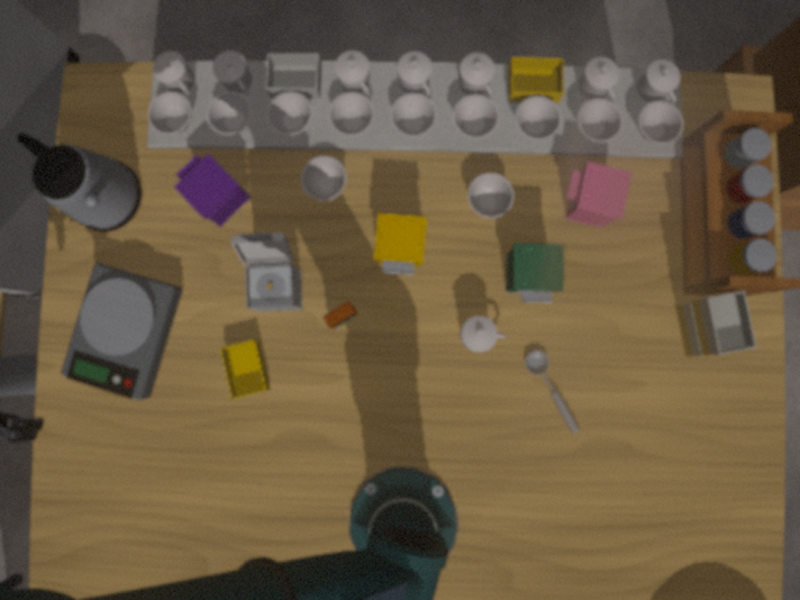

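The scene view shows three caddies with white, yellow and green paint, at about (338,208), (245,210) and (168,178) in 512-px coordinates. Pink at (106,206) and purple at (378,286) are the look-alikes. The yellow-painted one is at top (257,153). White stands open at top (172,175). All three lips face the robot, with the hinges at +x. Next I'll fit the poses to the masks.

```bash
cat > fit.py <<'E'
from h import *
from scipy.optimize import minimize
def box(x0,x1,y,z0,z1): return np.array([[a,b,c] for a in(x0,x1) for b in(-y,y) for c in(z0,z1)])
BODY=box(-.042,.042,.046,0,.104); LID=box(-.047,.045,.049,.094,.112); LIP=box(-.069,-.045,.030,.094,.097)
def place(P,q,th=None):
    P=P.copy()
    if th is not None:
        H=np.array([.046,0,.097]);d=P-H;c,s=np.cos(th),np.sin(th)
        P=H+np.c_[d[:,0]*c+d[:,2]*s,d[:,1],-d[:,0]*s+d[:,2]*c]
    c,s=np.cos(q[2]),np.sin(q[2])
    return np.c_[q[0]+c*P[:,0]-s*P[:,1],q[1]+s*P[:,0]+c*P[:,1],P[:,2]]
def sil(p,q,th):
    m=np.zeros((384*4,512*4),np.uint8)
    for B,t in((BODY,None),(LID,th),(LIP,th)):
        uv=proj(p,place(B,q,t)); cv2.fillConvexPoly(m,cv2.convexHull(np.round(uv*4+2).astype(np.int32)),255)
    return cv2.resize(m,(512,384),interpolation=cv2.INTER_AREA)/255.
def fit(ps,ms,q0,th):
    def c(q): return sum(1-np.minimum(s,m).sum()/np.maximum(s,m).sum() for p,m in zip(ps,ms) for s in[sil(p,q,th)])
    return minimize(c,q0,method='Nelder-Mead',options=dict(initial_simplex=np.array(q0)+np.array([[0,0,0],[.015,0,0],[0,.015,0],[0,0,.15]]),xatol=1e-4,fatol=1e-4))
E
python3 - <<'E'
from fit import *
np.set_printoptions(precision=4,suppress=True)
a=optics.capture('scene');b=optics.capture('top')
C={'caddy_yellow':((.62,0),0),'caddy_white':((.56,.26),1.92),'caddy_green':((.55,-.27),0)}
pix={'caddy_yellow':((249,217),(257,153)),'caddy_white':((343,210),(171,175)),'caddy_green':((172,183),(342,171))}
vis=[p['frame'][:,:,::-1].copy() for p in(a,b)]
for n,(q0,th) in C.items():
    ms=[]
    for k,p in enumerate((a,b)):
        rs=optics.trace(n,p); u,v=pix[n][k]
        best=[r for r in rs if abs(np.argwhere(r['mask']).mean(0)-[v,u]).max()<22]
        print(n,k,[(r['bbox'],round(r['p'],2)) for r in rs][:4],len(best))
        m=np.zeros((384,512))
        for r in best: m=np.maximum(m,r['mask'])
        ms.append(m)
    x0=at_z(b,pix[n][1],.08)
    f=fit((a,b),ms,[x0[0],x0[1],0],th); print(n,'start',x0[:2],'fit',f.x,'cost',f.fun)
    for s in(0,1):
        g=fit((a,b)[s:s+1],ms[s:s+1],f.x,th);print('   single',s,g.x,g.fun)
    q=f.x;print('   hinge',place(np.array([[.046,0,.097]]),q)[0],'lip',place(np.array([[-.069,0,.094]]),q,th)[0])
    for v,p in zip(vis,(a,b)):
        for B,t in((BODY,None),(LID,th),(LIP,th)):
            cv2.polylines(v,[cv2.convexHull(np.round(proj(p,place(B,q,t))).astype(np.int32))],True,(255,0,255),1)
for n,z in(('bowl_left',.0),('bowl_right',0),('timer',0),('mug',0),('tray',0)):
    for k,p in enumerate((a,b)):
        r=optics.landmark_of(n,p)
        if r: print(n,k,at_z(p,r[0]['location'],z)[:2],round(r[0]['p'],2))
A=cv2.resize(vis[0][150:260,130:400],(790,322),interpolation=cv2.INTER_CUBIC);B=cv2.resize(vis[1][120:212,140:400],(790,278),interpolation=cv2.INTER_CUBIC)
cv2.imwrite('pics/fit.png',np.vstack([A,B]))
E
```

```text
caddy_yellow 0 [([227.7, 189.0, 272.9, 246.6], 0.64)] 1
caddy_yellow 1 [([239.4, 137.7, 274.1, 176.2], 0.94), ([362.9, 103.9, 404.1, 145.3], 0.73), ([109.5, 101.2, 160.4, 141.7], 0.62), ([322.0, 157.8, 360.8, 191.5], 0.35)] 1
caddy_yellow start [0.5808 0.0153] fit [ 0.579   0.0193 -0.0635] cost 0.09090509015251025
   single 0 [ 0.5781  0.0187 -0.0587] 0.03094324696755757
   single 1 [ 0.5791  0.0201 -0.0645] 0.05787114311602848
   hinge [0.6249 0.0164 0.097 ] lip [0.5101 0.0237 0.094 ]
caddy_white 0 [([326.6, 190.5, 365.5, 237.4], 0.72)] 1
caddy_white 1 [([146.5, 148.9, 193.4, 199.9], 0.84)] 1
caddy_white start [0.5048 0.2847] fit [0.4765 0.2748 0.0699] cost 0.09583497968963539
   single 0 [0.4762 0.2745 0.056 ] 0.03801831043496562
   single 1 [0.4776 0.2754 0.0847] 0.04539628887836533
   hinge [0.5224 0.278  0.097 ] lip [0.5589 0.2806 0.2061]
caddy_green 0 [([145.8, 157.5, 195.4, 212.9], 0.9)] 1
caddy_green 1 [([324.0, 157.5, 359.1, 194.2], 0.59)] 1
caddy_green start [ 0.5303 -0.2521] fit [ 0.528  -0.2528 -0.0045] cost 0.07729955461238303
   single 0 [ 0.527  -0.253  -0.0113] 0.02939963031940307
   single 1 [ 0.5285 -0.2525  0.0181] 0.040563088138850234
   hinge [ 0.574 -0.253  0.097] lip [ 0.459  -0.2525  0.094 ]
bowl_left 0 [0.7156 0.1803] 0.56
bowl_left 1 [0.7053 0.1839] 0.75
bowl_right 0 [ 0.6859 -0.1708] 0.56
bowl_right 1 [ 0.6835 -0.1719] 0.81
timer 0 [0.4175 0.1189] 0.66
timer 1 [0.4226 0.1343] 0.59
mug 0 [ 0.3901 -0.1367] 0.65
mug 1 [ 0.3845 -0.1466] 0.92
tray 0 [0.3241 0.3405] 0.97
tray 1 [0.2974 0.3361] 0.59
```

View pics/fit.png

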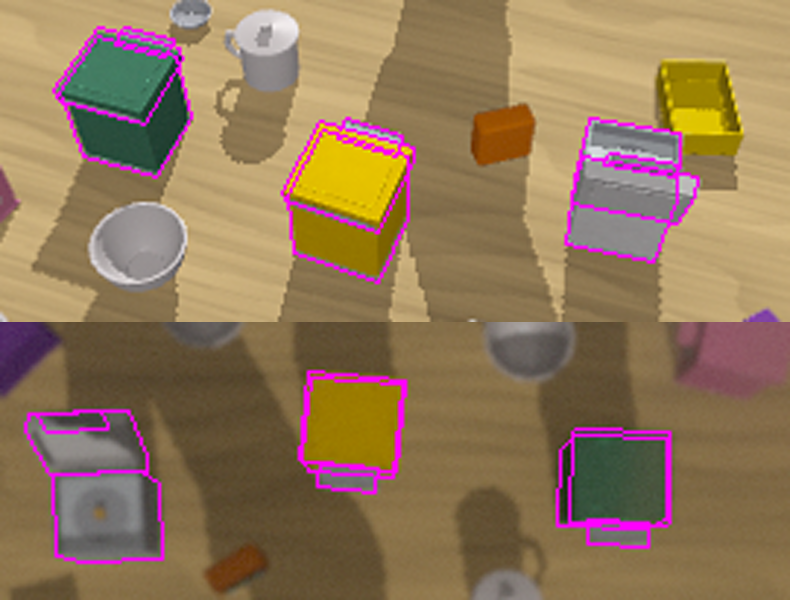

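The overlays match all three caddies. Yellow is confirmed as the one with yellow paint, at scene (249,217) and top (257,153). Pink and purple are excluded by colour. I start with the white lid: shut the fingers and go behind it.

>>> step_arm --plan '[{"x":-2.0,"y":-1.0,"grip":-1},{"x":-2.6,"y":-1.35,"grip":-1},{"x":-2.6,"y":-1.35,"grip":-1},{"x":-2.6,"y":-1.35,"grip":-1},{"x":-2.6,"y":-1.35,"grip":-1},{"x":-2.6,"y":-1.35,"grip":-1},{"x":-2.6,"y":-1.35,"grip":-1},{"x":-2.6,"y":-1.35,"grip":-1},{"x":-2.6,"y":-1.35,"grip":-1},{"x":-2.6,"y":-1.35,"grip":-1},{"x":-2.6,"y":-1.35,"grip":-1},{"x":-2.6,"y":-1.35,"grip":-1}]'

```text
schema error: expected keys rx, ry, rz, x, y, z, grip
```

>>> step_arm --plan '[{"x":-2.6,"y":-1.35,"grip":-1},{"x":-2.6,"y":-1.35,"grip":-1},{"x":-2.6,"y":-1.35,"grip":-1},{"x":-2.6,"y":-1.35,"grip":-1},{"x":-2.6,"y":-1.35,"grip":-1},{"x":-2.6,"y":-1.35,"grip":-1},{"x":-2.6,"y":-1.35,"grip":-1},{"rz":-0.0965,"grip":-1},{"rz":-0.0965,"grip":-1},{"rz":-0.0965,"grip":-1},{"rz":-0.0965,"grip":-1},{"grip":-1}]'

```text
schema error: expected keys rx, ry, rz, x, y, z, grip
```

>>> step_arm --plan '[{"rx":0,"ry":0,"rz":0,"x":-2.0,"y":-1.0,"z":0,"grip":-1},{"rx":0,"ry":0,"rz":0,"x":-2.6,"y":-1.35,"z":0,"grip":-1},{"rx":0,"ry":0,"rz":0,"x":-2.6,"y":-1.35,"z":0,"grip":-1},{"rx":0,"ry":0,"rz":0,"x":-2.6,"y":-1.35,"z":0,"grip":-1},{"rx":0,"ry":0,"rz":0,"x":-2.6,"y":-1.35,"z":0,"grip":-1},{"rx":0,"ry":0,"rz":0,"x":-2.6,"y":-1.35,"z":0,"grip":-1},{"rx":0,"ry":0,"rz":0,"x":-2.6,"y":-1.35,"z":0,"grip":-1},{"rx":0,"ry":0,"rz":0,"x":-2.6,"y":-1.35,"z":0,"grip":-1},{"rx":0,"ry":0,"rz":0,"x":-2.6,"y":-1.35,"z":0,"grip":-1},{"rx":0,"ry":0,"rz":0,"x":-2.6,"y":-1.35,"z":0,"grip":-1},{"rx":0,"ry":0,"rz":0,"x":-2.6,"y":-1.35,"z":0,"grip":-1},{"rx":0,"ry":0,"rz":0,"x":-2.6,"y":-1.35,"z":0,"grip":-1}]'

```text
time_s: 3.3
tool_pos: [0.4678, 0.4424, 0.2315]
tcp_rot: [[-0.951, 0.31, 0.0], [0.31, 0.951, 0.0], [-0.0, 0.0, -1.0]]
contact_force: [-0.6, 0.1, -0.3]
finger_gap: -0.0003
grasp_force: 0.0
```

>>> step_arm --plan '[{"rx":0,"ry":0,"rz":0,"x":-2.6,"y":-1.35,"z":0,"grip":-1},{"rx":0,"ry":0,"rz":0,"x":-2.6,"y":-1.35,"z":0,"grip":-1},{"rx":0,"ry":0,"rz":0,"x":-2.6,"y":-1.35,"z":0,"grip":-1},{"rx":0,"ry":0,"rz":0,"x":-2.6,"y":-1.35,"z":0,"grip":-1},{"rx":0,"ry":0,"rz":0,"x":-2.6,"y":-1.35,"z":0,"grip":-1},{"rx":0,"ry":0,"rz":0,"x":-2.6,"y":-1.35,"z":0,"grip":-1},{"rx":0,"ry":0,"rz":0,"x":-2.6,"y":-1.35,"z":0,"grip":-1},{"rx":0,"ry":0,"rz":-0.0965,"x":0,"y":0,"z":0,"grip":-1},{"rx":0,"ry":0,"rz":-0.0965,"x":0,"y":0,"z":0,"grip":-1},{"rx":0,"ry":0,"rz":-0.0965,"x":0,"y":0,"z":0,"grip":-1},{"rx":0,"ry":0,"rz":-0.0965,"x":0,"y":0,"z":0,"grip":-1},{"rx":0,"ry":0,"rz":0,"x":0,"y":0,"z":0,"grip":-1}]'

```text
time_s: 4.3
tool_pos: [0.6107, 0.2968, 0.2313]
tcp_rot: [[-0.997, -0.071, -0.0], [-0.071, 0.997, 0.0], [0.0, 0.0, -1.0]]
contact_force: [0.3, -0.4, -0.1]
finger_gap: 0.0002
grasp_force: 0.0
```

>>> step_arm --plan '[{"rx":0,"ry":0,"rz":0,"x":-0.5,"y":-1.3,"z":1.0,"grip":-1},{"rx":0,"ry":0,"rz":0,"x":0,"y":0,"z":1.5,"grip":-1},{"rx":0,"ry":0,"rz":0,"x":0,"y":0,"z":1.5,"grip":-1},{"rx":0,"ry":0,"rz":0,"x":0,"y":0,"z":1.5,"grip":-1},{"rx":0,"ry":0,"rz":0,"x":0,"y":0,"z":1.0,"grip":-1},{"rx":0,"ry":0,"rz":0,"x":0,"y":0,"z":0,"grip":-1},{"rx":0,"ry":0,"rz":0,"x":0.5,"y":0,"z":0,"grip":-1},{"rx":0,"ry":0,"rz":0,"x":0.5,"y":0,"z":0,"grip":-1},{"rx":0,"ry":0,"rz":0,"x":0.5,"y":0,"z":0,"grip":-1},{"rx":0,"ry":0,"rz":0,"x":0.4,"y":0,"z":0,"grip":-1},{"rx":0,"ry":0,"rz":0,"x":0.4,"y":0,"z":0,"grip":-1},{"rx":0,"ry":0,"rz":0,"x":0.4,"y":0,"z":0,"grip":-1}]'

```text
time_s: 5.3
tool_pos: [0.5891, 0.2828, 0.1669]
tcp_rot: [[-0.998, -0.07, 0.001], [-0.07, 0.998, 0.001], [-0.001, 0.0, -1.0]]
contact_force: [-0.1, 0.1, 0.6]
finger_gap: -0.0003
grasp_force: 0.0
```

>>> step_arm --plan '[{"rx":0,"ry":0,"rz":0,"x":0.4,"y":0,"z":0,"grip":-1},{"rx":0,"ry":0,"rz":0,"x":0.4,"y":0,"z":0,"grip":-1},{"rx":0,"ry":0,"rz":0,"x":0.4,"y":0,"z":0,"grip":-1},{"rx":0,"ry":0,"rz":0,"x":0.4,"y":0,"z":0,"grip":-1},{"rx":0,"ry":0,"rz":0,"x":0.4,"y":0,"z":0,"grip":-1},{"rx":0,"ry":0,"rz":0,"x":0.4,"y":0,"z":0,"grip":-1}]'

```text
time_s: 5.8
tool_pos: [0.5653, 0.2809, 0.1664]
tcp_rot: [[-0.998, -0.07, 0.0], [-0.07, 0.998, 0.0], [-0.0, 0.0, -1.0]]
contact_force: [0.9, -1.1, 1.1]
finger_gap: 0.0
grasp_force: 0.2
```

>>> step_arm --plan '[{"rx":0,"ry":0,"rz":0,"x":0.3,"y":0,"z":0,"grip":-1},{"rx":0,"ry":0,"rz":0,"x":0.3,"y":0,"z":0,"grip":-1},{"rx":0,"ry":0,"rz":0,"x":0.3,"y":0,"z":0,"grip":-1},{"rx":0,"ry":0,"rz":0,"x":0.3,"y":0,"z":0,"grip":-1},{"rx":0,"ry":0,"rz":0,"x":0.3,"y":0,"z":0,"grip":-1},{"rx":0,"ry":0,"rz":0,"x":0.3,"y":0,"z":0,"grip":-1},{"rx":0,"ry":0,"rz":0,"x":0.3,"y":0,"z":0,"grip":-1},{"rx":0,"ry":0,"rz":0,"x":0.3,"y":0,"z":0,"grip":-1},{"rx":0,"ry":0,"rz":0,"x":0.3,"y":0,"z":0,"grip":-1},{"rx":0,"ry":0,"rz":0,"x":0.3,"y":0,"z":0,"grip":-1}]'

```text
time_s: 6.63
tool_pos: [0.5352, 0.2788, 0.1663]
tcp_rot: [[-0.998, -0.07, -0.0], [-0.07, 0.998, -0.0], [0.0, -0.0, -1.0]]
contact_force: [-0.2, 0.4, -0.2]
finger_gap: -0.0002
grasp_force: 0.0
```

Run:
```python
from h import *
a=optics.capture('scene');cv2.imwrite('pics/w1.png',cv2.resize(a['frame'][120:270,220:420,::-1],(600,450)))
```

```text
(no output)
```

View pics/w1.png

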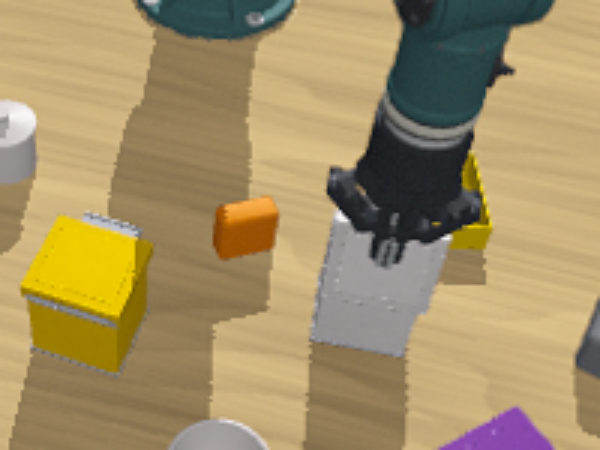

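The white lid is about upright in front of the finger (crop about (390,250)). I keep pushing slowly until it falls.

>>> step_arm --plan '[{"rx":0,"ry":0,"rz":0,"x":0.3,"y":0,"z":0,"grip":-1},{"rx":0,"ry":0,"rz":0,"x":0.3,"y":0,"z":0,"grip":-1},{"rx":0,"ry":0,"rz":0,"x":0.3,"y":0,"z":0,"grip":-1},{"rx":0,"ry":0,"rz":0,"x":0.3,"y":0,"z":0,"grip":-1},{"rx":0,"ry":0,"rz":0,"x":0.3,"y":0,"z":0,"grip":-1},{"rx":0,"ry":0,"rz":0,"x":0.3,"y":0,"z":0,"grip":-1},{"rx":0,"ry":0,"rz":0,"x":0.3,"y":0,"z":0,"grip":-1},{"rx":0,"ry":0,"rz":0,"x":0.3,"y":0,"z":0,"grip":-1},{"rx":0,"ry":0,"rz":0,"x":0.3,"y":0,"z":0,"grip":-1},{"rx":0,"ry":0,"rz":0,"x":0.3,"y":0,"z":0,"grip":-1},{"rx":0,"ry":0,"rz":0,"x":0,"y":0,"z":0,"grip":-1},{"rx":0,"ry":0,"rz":0,"x":0,"y":0,"z":0,"grip":-1}]'

```text
time_s: 7.68
tool_pos: [0.5055, 0.2767, 0.1664]
tcp_rot: [[-0.998, -0.07, 0.0], [-0.07, 0.998, 0.0], [-0.0, -0.0, -1.0]]
contact_force: [-0.6, 0.4, -0.1]
finger_gap: 0.0002
grasp_force: 0.0
```

Run:
```python
from h import *
a=optics.capture('scene');cv2.imwrite('pics/w2.png',cv2.resize(a['frame'][120:270,220:420,::-1],(600,450)))
```

```text
(no output)
```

View pics/w2.png

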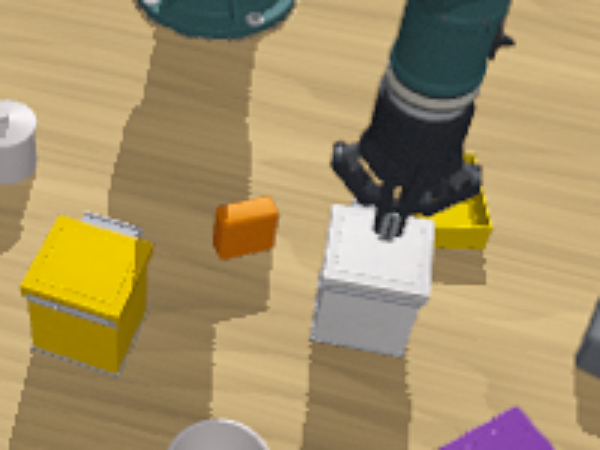

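The white lid lies flat and shut, and its caddy hasn't moved (crop (380,250)). I lift off, move to in front of yellow, and record joints for a reach model.

>>> step_arm --plan '[{"rx":0,"ry":0,"rz":0,"x":0,"y":0,"z":-3,"grip":-1},{"rx":0,"ry":0,"rz":0,"x":0,"y":0,"z":-3,"grip":-1},{"rx":0,"ry":0,"rz":0.06,"x":0,"y":-3,"z":0,"grip":-1},{"rx":0,"ry":0,"rz":0.07,"x":0,"y":-3,"z":0,"grip":-1},{"rx":0,"ry":0,"rz":0,"x":0,"y":-3,"z":0,"grip":-1},{"rx":0,"ry":0,"rz":0,"x":0.5,"y":-3,"z":0,"grip":-1},{"rx":0,"ry":0,"rz":0,"x":0.5,"y":-3,"z":0,"grip":-1},{"rx":0,"ry":0,"rz":0,"x":0.5,"y":-3,"z":0,"grip":-1},{"rx":0,"ry":0,"rz":0,"x":0.5,"y":-3,"z":0,"grip":-1},{"rx":0,"ry":0,"rz":0,"x":0.5,"y":-3,"z":0,"grip":-1},{"rx":0,"ry":0,"rz":0,"x":0.5,"y":-1.6,"z":0,"grip":-1},{"rx":0,"ry":0,"rz":0,"x":0,"y":0,"z":0,"grip":-1}]'

```text
time_s: 8.73
tool_pos: [0.4646, 0.0182, 0.2262]
tcp_rot: [[-0.998, 0.067, -0.002], [0.067, 0.998, -0.002], [0.002, -0.002, -1.0]]
contact_force: [-0.4, -0.1, 0.5]
finger_gap: -0.0001
grasp_force: 0.0
```

Run:
```python
from h import *
o=sensors.get_obs();print(o['joints'],o['tool_pos'],o['tcp_rot'])
```

```text
[-10.57858705  15.76780146   3.2686712  125.09644531  -1.2366726
  39.28082386  79.68306017] [0.4646416  0.01820019 0.22624966] [[-0.99774977  0.0670252  -0.00173865]
 [ 0.06702876  0.99774889 -0.00207232]
 [ 0.00159584 -0.0021842  -0.99999634]]
```

A forward-pointing finger is out of reach, because the wrist would sit too close to the base. So I tilt the finger sideways to point toward -y and lift the lip from its left end.

>>> step_arm --plan '[{"rx":0.1,"ry":0,"rz":0,"x":0,"y":0,"z":-0.5,"grip":-1},{"rx":0.1,"ry":0,"rz":0,"x":0,"y":0,"z":0,"grip":-1},{"rx":0.1,"ry":0,"rz":0,"x":0,"y":0,"z":0,"grip":-1},{"rx":0.1,"ry":0,"rz":0,"x":0,"y":0,"z":0,"grip":-1},{"rx":0.1,"ry":0,"rz":0,"x":0,"y":0,"z":0,"grip":-1},{"rx":0.1,"ry":0,"rz":0,"x":0,"y":0,"z":0,"grip":-1},{"rx":0.1,"ry":0,"rz":0,"x":0,"y":0,"z":0,"grip":-1},{"rx":0.1,"ry":0,"rz":0,"x":0,"y":0,"z":0,"grip":-1},{"rx":0.1,"ry":0,"rz":0,"x":0,"y":0,"z":0,"grip":-1},{"rx":0.1,"ry":0,"rz":0,"x":0,"y":0,"z":0,"grip":-1},{"rx":0,"ry":0,"rz":0,"x":0,"y":0,"z":0,"grip":-1},{"rx":0,"ry":0,"rz":0,"x":0,"y":0,"z":0,"grip":-1}]'

```text
time_s: 9.73
tool_pos: [0.4667, 0.0247, 0.2301]
tcp_rot: [[-0.998, 0.029, -0.048], [0.056, 0.54, -0.84], [0.002, -0.841, -0.541]]
contact_force: [-0.1, -0.3, -0.4]
finger_gap: 0.0001
grasp_force: 0.0
```

Run:
```python
from h import *
o=sensors.get_obs();print(o['joints'],o['tool_pos'])
R=o['tcp_rot'];np.set_printoptions(precision=3,suppress=True);print(R)
# move to below/in front of lip in legs, in tool axes (cm)
for P,Q in(((o['tool_pos']),(.470,.062,.062)),((.470,.062,.062),(.516,.041,.062))): print((R.T@(np.array(Q)-np.array(P)))*100)
a=optics.capture('scene');cv2.imwrite('pics/y1.png',cv2.resize(a['frame'][90:270,160:420,::-1],(780,540)))
```

```text
[-47.33492676  35.21116653  16.96227943 119.88946717  37.99414056
  68.88976048  28.45962029] [0.46672686 0.02473415 0.23007321]
[[-0.998  0.029 -0.048]
 [ 0.056  0.54  -0.84 ]
 [ 0.002 -0.841 -0.541]]
[-0.142 16.158  5.947]
[-4.711 -1.     1.541]
```

View pics/y1.png

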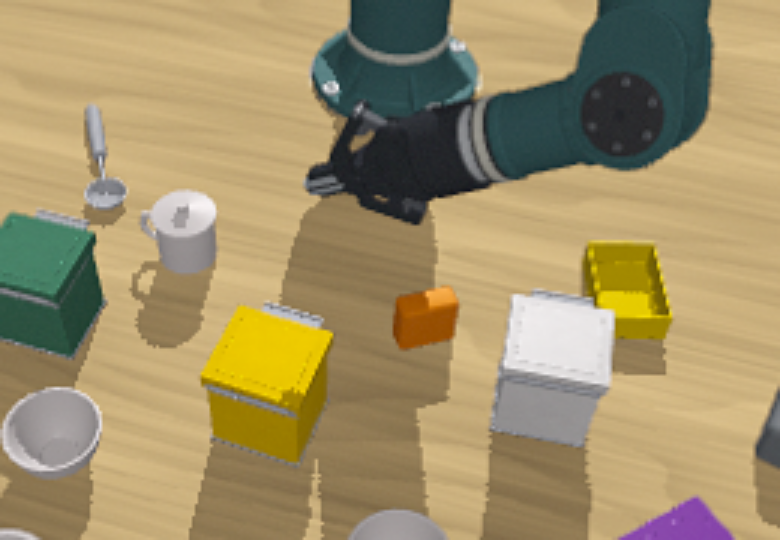

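The hand points sideways at about 33° down, clear of everything. I descend in front of the lip.

>>> step_arm --plan '[{"rx":0,"ry":0,"rz":0,"x":-0.25,"y":2.05,"z":0.7,"grip":-1},{"rx":0,"ry":0,"rz":0,"x":-0.25,"y":2.05,"z":0.7,"grip":-1},{"rx":0,"ry":0,"rz":0,"x":-0.25,"y":2.05,"z":0.7,"grip":-1},{"rx":0,"ry":0,"rz":0,"x":-0.25,"y":2.05,"z":0.7,"grip":-1},{"rx":0,"ry":0,"rz":0,"x":-0.25,"y":2.05,"z":0.7,"grip":-1},{"rx":0,"ry":0,"rz":0,"x":-0.25,"y":2.05,"z":0.7,"grip":-1},{"rx":0,"ry":0,"rz":0,"x":-0.25,"y":2.05,"z":0.7,"grip":-1},{"rx":0,"ry":0,"rz":0,"x":-0.25,"y":2.05,"z":0.7,"grip":-1},{"rx":0,"ry":0,"rz":0,"x":0,"y":0,"z":0,"grip":-1},{"rx":0,"ry":0,"rz":0,"x":0,"y":0,"z":0,"grip":-1}]'

```text
time_s: 10.62
tool_pos: [0.4892, 0.0623, 0.064]
tcp_rot: [[-0.998, 0.034, -0.051], [0.061, 0.54, -0.84], [-0.001, -0.841, -0.541]]
contact_force: [-0.4, -0.4, -0.7]
finger_gap: 0.0002
grasp_force: 0.0
```

Run:
```python
from h import *
from fit import place
o=sensors.get_obs();print(o['joints'],o['tool_pos'])
R=o['tcp_rot'];np.set_printoptions(precision=2,suppress=True)
P=o['tool_pos']; c=np.array([.998,-.0635,0]);l=np.array([.0635,.998,0]);u=np.array([0,0,1.])
H=np.array([.6249,.0164,.097])
# in caddy (x,z): contact r=.109 radial along lip, finger offset normal below underside
wp=[('under',H-.110*c+.018*l+u*(.062-.097))]
for th in np.arange(0,1.76,.125):
    r=.110; off=.003+ (.026*np.cos(th)+.012*np.sin(th))
    wp.append((round(th,3),H+c*(-r*np.cos(th)-off*np.sin(th))+u*(r*np.sin(th)-off*np.cos(th))+.018*l))
for n,Q in wp: print(n,Q*100,(R.T@(Q-P))*100);P=Q
```

```text
[-46.81749187  52.91202267  14.31187454 115.4283793   36.61228319
  58.83475339  19.77201012] [0.48919906 0.06232831 0.06401548]
under [51.63  4.13  6.2 ] [-2.83 -0.87  1.73]
0.0 [51.63  4.13  6.8 ] [-0.   -0.5  -0.32]
0.125 [51.34  4.15  8.07] [ 0.29 -1.06 -0.69]
0.25 [51.2   4.16  9.4 ] [ 0.14 -1.12 -0.72]
0.375 [51.23  4.16 10.79] [-0.04 -1.17 -0.75]
0.5 [51.46  4.15 12.2 ] [-0.23 -1.19 -0.76]
0.625 [51.89  4.12 13.61] [-0.43 -1.19 -0.76]
0.75 [52.52  4.08 14.99] [-0.63 -1.16 -0.74]
0.875 [53.36  4.02 16.29] [-0.84 -1.1  -0.7 ]
1.0 [54.39  3.96 17.49] [-1.04 -1.01 -0.65]
1.125 [55.62  3.88 18.55] [-1.23 -0.89 -0.57]
1.25 [57.    3.79 19.43] [-1.39 -0.74 -0.47]
1.375 [58.53  3.7  20.1 ] [-1.53 -0.57 -0.36]
1.5 [60.15  3.59 20.55] [-1.63 -0.38 -0.24]
1.625 [61.85  3.48 20.76] [-1.7  -0.17 -0.11]
1.75 [63.56  3.38 20.71] [-1.72  0.04  0.03]
```

>>> step_arm --plan '[{"rx":0,"ry":0,"rz":0,"x":-0.57,"y":-0.17,"z":0.35,"grip":-1},{"rx":0,"ry":0,"rz":0,"x":-0.57,"y":-0.17,"z":0.35,"grip":-1},{"rx":0,"ry":0,"rz":0,"x":-0.57,"y":-0.17,"z":0.35,"grip":-1},{"rx":0,"ry":0,"rz":0,"x":-0.57,"y":-0.17,"z":0.35,"grip":-1},{"rx":0,"ry":0,"rz":0,"x":-0.57,"y":-0.17,"z":0.35,"grip":-1},{"rx":0,"ry":0,"rz":0,"x":0,"y":0,"z":0,"grip":-1}]'

```text
time_s: 11.12
tool_pos: [0.5175, 0.0404, 0.0615]
tcp_rot: [[-0.998, 0.035, -0.051], [0.062, 0.539, -0.84], [-0.002, -0.842, -0.54]]
contact_force: [1.0, 1.0, 0.3]
finger_gap: -0.0003
grasp_force: 0.0
```

Run:
```python
from h import *
o=sensors.get_obs();R=o['tcp_rot'];np.set_printoptions(precision=2,suppress=True)
P=o['tool_pos'];print(P,o['contact_force']); c=np.array([.998,-.0635,0]);l=np.array([.0635,.998,0]);u=np.array([0,0,1.])
H=np.array([.6249,.0164,.097])
for th in list(np.arange(0,1.26,.25))+[1.4,1.5,1.6,1.7,1.8]:
    r=.110-.012*min(th/1.2,1); off=.003+ (.026*np.cos(th)+.012*np.sin(th))
    Q=H+c*(-r*np.cos(th)-off*np.sin(th))+u*(r*np.sin(th)-off*np.cos(th))+.018*l
    print(round(th,3),Q*100,(R.T@(Q-P))*100);P=Q
a=optics.capture('scene');cv2.imwrite('pics/y2.png',cv2.resize(a['frame'][140:260,200:360,::-1],(800,600)))
```

```text
[0.52 0.04 0.06] [1.02 1.02 0.35]
0.0 [51.63  4.13  6.8 ] [ 0.12 -0.5  -0.43]
0.25 [51.44  4.15  9.34] [ 0.18 -2.14 -1.37]
0.5 [51.9   4.12 11.96] [-0.46 -2.21 -1.41]
0.75 [53.06  4.04 14.48] [-1.17 -2.12 -1.35]
1.0 [54.93  3.92 16.65] [-1.88 -1.83 -1.17]
1.25 [57.38  3.77 18.29] [-2.46 -1.38 -0.88]
1.4 [59.05  3.66 19.03] [-1.67 -0.62 -0.4 ]
1.5 [60.24  3.59 19.36] [-1.19 -0.27 -0.17]
1.6 [61.47  3.51 19.54] [-1.23 -0.15 -0.09]
1.7 [62.72  3.43 19.57] [-1.25 -0.02 -0.01]
1.8 [63.97  3.35 19.44] [-1.25  0.11  0.07]
```

View pics/y2.png

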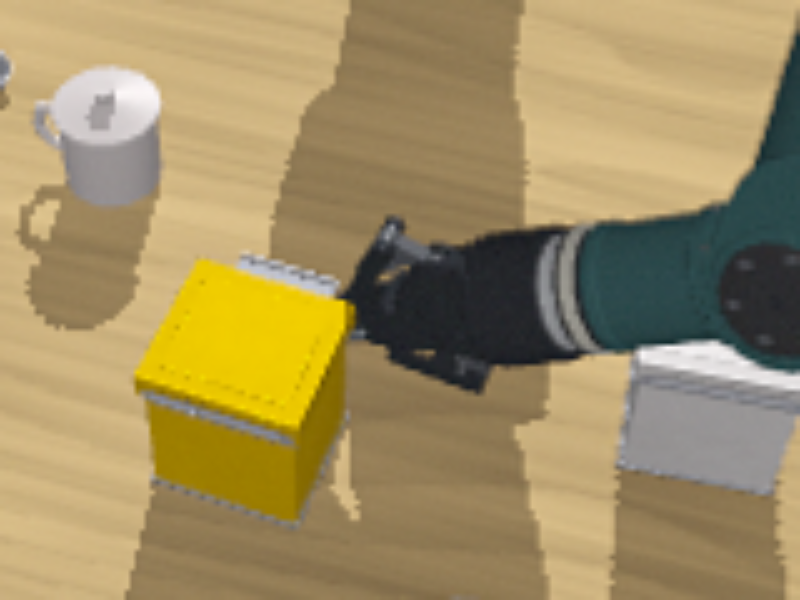

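The fingertip is under the left end of the lip (crop (345,300)), with no real force. I lift along the arc.

>>> step_arm --plan '[{"rx":0,"ry":0,"rz":0,"x":0.06,"y":-0.25,"z":-0.2,"grip":-1},{"rx":0,"ry":0,"rz":0,"x":0.06,"y":-0.25,"z":-0.2,"grip":-1},{"rx":0,"ry":0,"rz":0,"x":0.05,"y":-0.53,"z":-0.34,"grip":-1},{"rx":0,"ry":0,"rz":0,"x":0.05,"y":-0.53,"z":-0.34,"grip":-1},{"rx":0,"ry":0,"rz":0,"x":0.04,"y":-0.53,"z":-0.34,"grip":-1},{"rx":0,"ry":0,"rz":0,"x":0.04,"y":-0.53,"z":-0.34,"grip":-1}]'

```text
time_s: 11.67
tool_pos: [0.5134, 0.0435, 0.093]
tcp_rot: [[-0.998, 0.032, -0.049], [0.059, 0.54, -0.84], [-0.0, -0.841, -0.541]]
contact_force: [1.6, 0.7, -0.5]
finger_gap: -0.0002
grasp_force: 0.4
```

>>> step_arm --plan '[{"rx":0,"ry":0,"rz":0,"x":-0.05,"y":-0.55,"z":-0.35,"grip":-1},{"rx":0,"ry":0,"rz":0,"x":-0.1,"y":-0.55,"z":-0.35,"grip":-1},{"rx":0,"ry":0,"rz":0,"x":-0.14,"y":-0.55,"z":-0.35,"grip":-1},{"rx":0,"ry":0,"rz":0,"x":-0.18,"y":-0.55,"z":-0.35,"grip":-1}]'

```text
time_s: 12.0
tool_pos: [0.5179, 0.0426, 0.1191]
tcp_rot: [[-0.998, 0.032, -0.05], [0.06, 0.539, -0.84], [-0.0, -0.841, -0.54]]
contact_force: [0.5, 0.4, -1.0]
finger_gap: 0.0001
grasp_force: 0.3
```

Run:
```python
from h import *
o=sensors.get_obs();print(o['tool_pos'],o['contact_force'])
a=optics.capture('scene');cv2.imwrite('pics/y3.png',cv2.resize(a['frame'][130:260,200:360,::-1],(738,600)))
```

```text
[0.51793805 0.04262328 0.11910272] [ 0.53687675  0.42701478 -1.02766996]
```

View pics/y3.png

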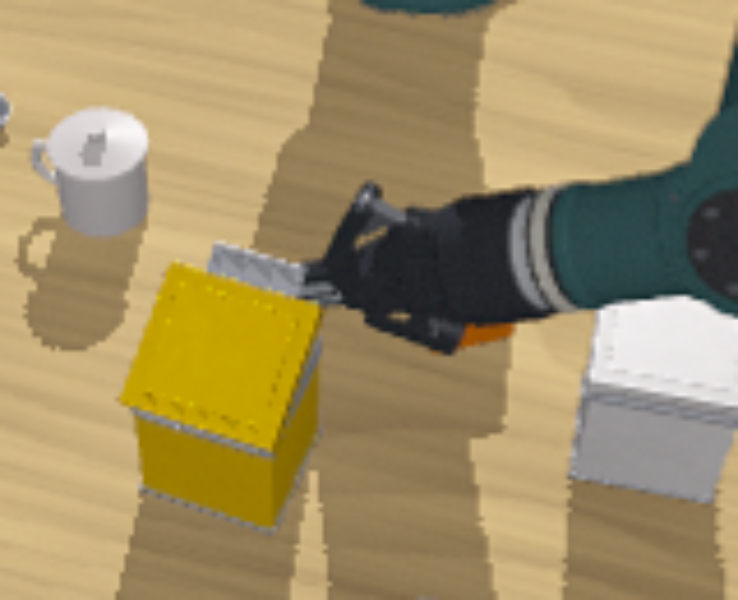

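The lid is lifting (about 0.4 rad) and riding on the finger. I continue along the arc, with slightly more overlap.

>>> step_arm --plan '[{"rx":0,"ry":0,"rz":0,"x":-0.23,"y":-0.56,"z":-0.3,"grip":-1},{"rx":0,"ry":0,"rz":0,"x":-0.27,"y":-0.56,"z":-0.3,"grip":-1},{"rx":0,"ry":0,"rz":0,"x":-0.32,"y":-0.56,"z":-0.3,"grip":-1},{"rx":0,"ry":0,"rz":0,"x":-0.36,"y":-0.55,"z":-0.3,"grip":-1},{"rx":0,"ry":0,"rz":0,"x":-0.4,"y":-0.52,"z":-0.27,"grip":-1},{"rx":0,"ry":0,"rz":0,"x":-0.45,"y":-0.5,"z":-0.26,"grip":-1},{"rx":0,"ry":0,"rz":0,"x":-0.5,"y":-0.47,"z":-0.25,"grip":-1},{"rx":0,"ry":0,"rz":0,"x":-0.53,"y":-0.45,"z":-0.24,"grip":-1}]'

```text
time_s: 12.72
tool_pos: [0.5486, 0.0366, 0.1661]
tcp_rot: [[-0.998, 0.033, -0.051], [0.06, 0.539, -0.84], [-0.0, -0.842, -0.54]]
contact_force: [0.2, 0.3, -0.1]
finger_gap: -0.0
grasp_force: 0.2
```

>>> step_arm --plan '[{"rx":0,"ry":0,"rz":0,"x":-0.48,"y":-0.3,"z":-0.19,"grip":-1},{"rx":0,"ry":0,"rz":0,"x":-0.48,"y":-0.29,"z":-0.18,"grip":-1},{"rx":0,"ry":0,"rz":0,"x":-0.49,"y":-0.28,"z":-0.18,"grip":-1},{"rx":0,"ry":0,"rz":0,"x":-0.5,"y":-0.26,"z":-0.17,"grip":-1},{"rx":0,"ry":0,"rz":0,"x":-0.51,"y":-0.25,"z":-0.16,"grip":-1}]'

```text
time_s: 13.13
tool_pos: [0.5732, 0.0354, 0.1821]
tcp_rot: [[-0.998, 0.032, -0.05], [0.06, 0.539, -0.84], [0.0, -0.842, -0.54]]
contact_force: [1.3, 0.5, 0.1]
finger_gap: 0.0002
grasp_force: 0.1
```

Run:
```python
from h import *
o=sensors.get_obs();print(o['tool_pos'],o['contact_force'])
a=optics.capture('scene');cv2.imwrite('pics/y4.png',cv2.resize(a['frame'][120:260,190:360,::-1],(728,600)))
```

```text
[0.57318009 0.03536362 0.18206627] [1.25656482 0.45924452 0.1424946 ]
```

View pics/y4.png

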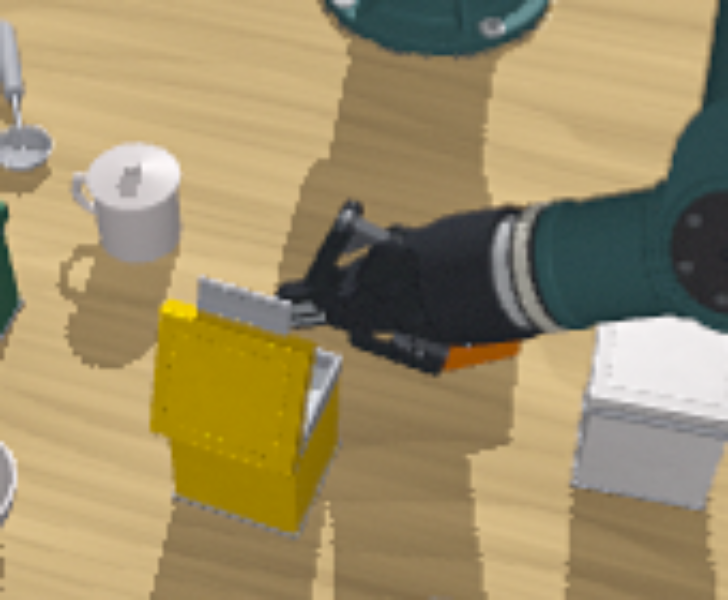

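The lid stands at about 1.2 rad, still riding on the finger. I push it slowly over the top.

>>> step_arm --plan '[{"rx":0,"ry":0,"rz":0,"x":-0.42,"y":-0.16,"z":-0.1,"grip":-1},{"rx":0,"ry":0,"rz":0,"x":-0.42,"y":-0.16,"z":-0.1,"grip":-1},{"rx":0,"ry":0,"rz":0,"x":-0.42,"y":-0.15,"z":-0.1,"grip":-1},{"rx":0,"ry":0,"rz":0,"x":-0.42,"y":-0.15,"z":-0.1,"grip":-1},{"rx":0,"ry":0,"rz":0,"x":-0.4,"y":-0.09,"z":-0.06,"grip":-1},{"rx":0,"ry":0,"rz":0,"x":-0.4,"y":-0.09,"z":-0.06,"grip":-1},{"rx":0,"ry":0,"rz":0,"x":-0.4,"y":-0.09,"z":-0.06,"grip":-1},{"rx":0,"ry":0,"rz":0,"x":-0.4,"y":-0.05,"z":-0.03,"grip":-1},{"rx":0,"ry":0,"rz":0,"x":-0.4,"y":-0.05,"z":-0.03,"grip":-1},{"rx":0,"ry":0,"rz":0,"x":-0.4,"y":-0.05,"z":-0.03,"grip":-1}]'

```text
time_s: 14.02
tool_pos: [0.6138, 0.0329, 0.1942]
tcp_rot: [[-0.998, 0.032, -0.05], [0.06, 0.539, -0.84], [0.0, -0.842, -0.54]]
contact_force: [0.1, -1.0, -0.1]
finger_gap: 0.0001
grasp_force: 0.0
```

>>> step_arm --plan '[{"rx":0,"ry":0,"rz":0,"x":-0.4,"y":0,"z":0,"grip":-1},{"rx":0,"ry":0,"rz":0,"x":-0.4,"y":0,"z":0,"grip":-1},{"rx":0,"ry":0,"rz":0,"x":-0.4,"y":0,"z":0,"grip":-1},{"rx":0,"ry":0,"rz":0,"x":-0.4,"y":0,"z":0,"grip":-1},{"rx":0,"ry":0,"rz":0,"x":0,"y":0,"z":0,"grip":-1},{"rx":0,"ry":0,"rz":0,"x":0,"y":0,"z":0,"grip":-1}]'

```text
time_s: 14.52
tool_pos: [0.6296, 0.032, 0.1942]
tcp_rot: [[-0.998, 0.032, -0.05], [0.06, 0.539, -0.84], [-0.0, -0.841, -0.54]]
contact_force: [-0.3, -0.1, 0.1]
finger_gap: -0.0004
grasp_force: 0.0
```

```bash
cat > chk.py <<'E'
from fit import *
np.set_printoptions(precision=4,suppress=True)
o=sensors.get_obs();print(o['time_s'],o['tool_pos'],o['contact_force'])
a=optics.capture('scene');b=optics.capture('top')
ms=[];ps=[]
for p,(u,v) in((a,(249,212)),(b,(257,148))):
    for r in optics.trace('caddy_yellow',p):
        if abs(np.argwhere(r['mask']).mean(0)-[v,u]).max()<25: ms.append(r['mask'].astype(float));ps.append(p);print(r['bbox'],r['p']);break
q=[.579,.0193,-.0635]
for th in(0,1.2,1.4,1.57,1.75,1.92):
    print(th,[round(1-np.minimum(s,m).sum()/np.maximum(s,m).sum(),3) for p,m in zip(ps,ms) for s in[sil(p,q,th)]])
E
python3 chk.py
```

```text
14.5167 [0.6296 0.032  0.1942] [-0.3183 -0.0698  0.1319]
[216.6, 194.2, 270.0, 247.6] 0.7
[239.6, 115.1, 275.4, 170.0] 0.64
0 [np.float64(0.305), np.float64(0.43)]
1.2 [np.float64(0.347), np.float64(0.32)]
1.4 [np.float64(0.297), np.float64(0.289)]
1.57 [np.float64(0.261), np.float64(0.249)]
1.75 [np.float64(0.223), np.float64(0.176)]
1.92 [np.float64(0.188), np.float64(0.098)]
```

The lid fits 1.92 best, so it has fallen back to its stop. I back the hand off forward, then up and to the left.

>>> step_arm --plan '[{"rx":0,"ry":0,"rz":0,"x":1.0,"y":0,"z":0,"grip":-1},{"rx":0,"ry":0,"rz":0,"x":2.0,"y":0,"z":0,"grip":-1},{"rx":0,"ry":0,"rz":0,"x":2.0,"y":0,"z":0,"grip":-1},{"rx":0,"ry":0,"rz":0,"x":2.0,"y":-0.8,"z":-0.5,"grip":-1},{"rx":0,"ry":0,"rz":0,"x":2.0,"y":-1.7,"z":-1.1,"grip":-1},{"rx":0,"ry":0,"rz":0,"x":2.0,"y":-1.7,"z":-1.1,"grip":-1},{"rx":0,"ry":0,"rz":0,"x":1.0,"y":-1.7,"z":-1.1,"grip":-1},{"rx":0,"ry":0,"rz":0,"x":0,"y":0,"z":-3,"grip":-1},{"rx":0,"ry":0,"rz":0,"x":0,"y":0,"z":-3,"grip":-1},{"rx":0,"ry":0,"rz":0,"x":0,"y":0,"z":-3,"grip":-1},{"rx":0,"ry":0,"rz":0,"x":0,"y":0,"z":0,"grip":-1},{"rx":0,"ry":0,"rz":0,"x":0,"y":0,"z":0,"grip":-1}]'

```text
time_s: 15.72
tool_pos: [0.514, 0.1169, 0.3133]
tcp_rot: [[-0.998, 0.032, -0.047], [0.057, 0.541, -0.839], [-0.001, -0.84, -0.542]]
contact_force: [-0.9, 0.6, 0.1]
finger_gap: -0.0002
grasp_force: 0.0
```

```bash
python3 chk.py
python3 - <<'E'
from h import *
a=optics.capture('scene');cv2.imwrite('pics/end.png',cv2.resize(a['frame'][:,:,::-1],(800,600)))
E
```

```text
15.7167 [0.514  0.1169 0.3133] [-0.9484  0.6276  0.0722]
[217.2, 194.8, 269.5, 245.9] 0.59
[239.0, 115.1, 275.6, 172.7] 0.93
0 [np.float64(0.183), np.float64(0.456)]
1.2 [np.float64(0.237), np.float64(0.375)]
1.4 [np.float64(0.185), np.float64(0.333)]
1.57 [np.float64(0.139), np.float64(0.231)]
1.75 [np.float64(0.093), np.float64(0.13)]
1.92 [np.float64(0.054), np.float64(0.053)]
```

View pics/end.png

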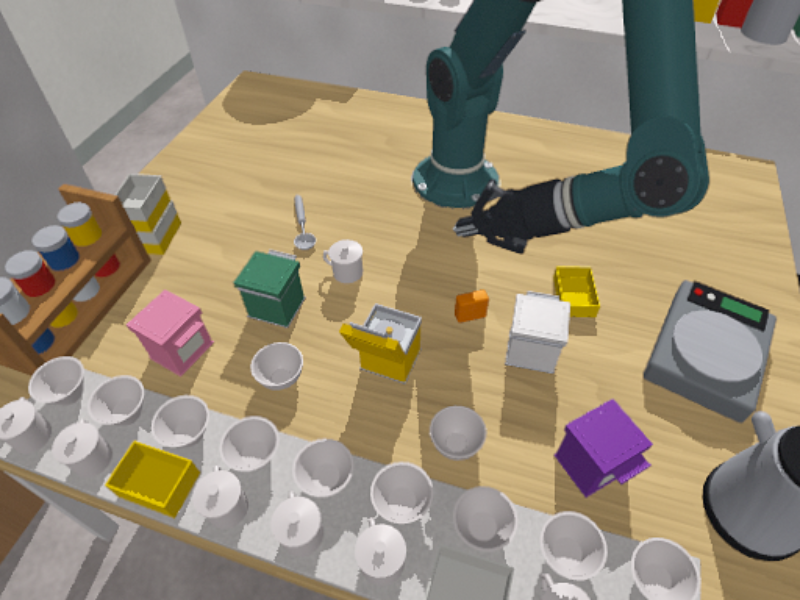

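The final view shows the yellow lid leaning back open (385,340), with its caddy where it was. White (540,330) and green (270,287) are shut, everything else is in place, and the arm is clear.

```bash
python3 -c "
from bench import order
print(order.job_done())"
```

```text
the job is handed in; nothing more can be done
None
```

The white caddy's lid is shut and the yellow caddy's lid leans back open on its own, done in that order in about 16 s; green stayed shut, nothing else looks moved, and the job is handed in.

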